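# Set and clamp the depth rod of a dental model stand

### The job

On the dental stand, lower the stop rod by its white handle until its round plate rests lightly on the teeth of the plaster model, then swing the clamp lever all the way round to its end stop so that the rod is locked there. The plaster is brittle, so feel for the touch and never press hard on it; leave the bottle and the jars where they are.

Things in the scene. Friction and masses are not known exactly. Their poses are not given: they have to be found in the camera images.
- stand: Grey steel dental surveyor stand, fixed to the bench. Origin: on the bench under its base (base 210 x 160 x 15 mm, centred 10 mm behind the origin; front faces -x, towards the robot, x = back, y = left, z up). A 28 mm steel column stands 85 mm behind the origin (top 200 mm above the bench); from it a head arm (36 mm wide, 140 to 162 mm above the bench) reaches forward to the guide of the vertical stop rod, whose axis is at x = -20 mm, y = 0 of the stand.
- rod (a joint): Downward travel of the stop rod in its guide, m: 0 fully up, 0.06 fully down. Steel rod 10 mm in diameter, with all it carries 0.26 kg. It is stiff in its guide (4 N of friction) and stays where it is left when let go; about 1.5 N pushes it down, about 6.5 N pulls it up.
- handle_top (a point): Centre of the flat top of the rod's white plastic handle, moving with the rod: an upright cylinder on the rod's axis, 26 mm in diameter (29 mm at a low rib about its middle, only seen), 40 mm long (from this point down); 288 mm above the bench when the rod is fully up. It can be gripped from above or pushed down on its top.
- plate: Flat aluminium touch plate, disc 58 mm in diameter, 4 mm thick, at the rod's lower end. Origin: centre of its underside, 163 mm below handle_top when untouched (125 mm above the bench with the rod fully up). It is sprung on the rod: it gives way upward by 1 mm per 4 N, at most 5 mm. More than 12 N on the plaster would chip it.
- model_table: Round steel model table, 72 mm in diameter, fixed on the stand's base under the rod, with a 44 mm post; it carries a cream plaster dental model (about 55 x 54 mm, a horseshoe of teeth on a pink gum, 27 mm high). Origin: centre of the table's underside, 15 mm above the bench. The post's height setting differs each time and is not reported: the tops of the teeth are anywhere from 80 to 102 mm above the bench. So the plate meets them at a rod travel of 23 to 45 mm.
- lever (a joint): Angle of the clamp lever, rad: 0 fully open, 1.5 at its end stop (locked). It grows counter-clockwise seen from above. Its hinge axis is vertical, through lever_pivot. At 0 the lever points to the stand's front right (-x, -y at 45 degrees), at 1.5 to its back right. It stays where it is left; it takes about 1.5 N at the knob, and up to about 5 N over the last 1 rad, where its cam squeezes the rod; locked, the rod no longer slides under 15 N.
- lever_knob (a point): Centre of the top of the upright white pin at the lever's free end, moving with the lever: 16 mm in diameter, 36 mm long downward from this point (170 to 206 mm above the bench), 85 mm from the hinge axis. The steel lever bar (12 mm wide, 8 mm thick) joins it 170 to 178 mm above the bench. Push it sideways or pinch it from above.
- lever_pivot (a point): Point on the lever's hinge axis, level with the top of the lever's pin; 30 mm to the right of the rod's axis (stand x = -20 mm, y = -30 mm, 206 mm above the bench). Fixed to the stand.
- dropper: White plastic bottle, 42 mm in diameter, 100 mm tall, loose; origin at the centre of its underside. Bystander, stands left of the stand.
- jar: Amber glass jar with white cap, 52 mm in diameter, 45 mm tall, loose; origin at the centre of its underside. Bystander, stands behind the stand.
- jar2: White jar with black cap, 44 mm in diameter, 38 mm tall, loose; origin at the centre of its underside. Bystander, stands behind the stand.

How it is judged:
On the way, in this order (a step that is already met when the one before it is completed fails the run):
1. the plate rests on the model's teeth (0.5 N or more) while the clamp is still open (contact force between plate and model_table above 0.5 N and value of joint lever below 0.7 rad), for 0.3 s.
2. the clamp lever has been swung to its end with the plate still touching (value of joint lever above 1.35 rad and contact force between plate and model_table above 0.3 N), for 0.2 s.
At the end, for the whole second after the job is handed in: The plate rests on the model's teeth with at least 0.3 N, the clamp lever is within 0.15 rad of its end stop (joint above 1.35 of 1.5), rod and lever are at rest (all of step 2 and velocity of joint rod between -0.002 and 0.002 m/s and velocity of joint lever between -0.05 and 0.05 rad/s); the robot touches nothing.
It fails at once if the plate presses on the plaster model with more than 12 N (contact force between plate and model_table above 12 N).
It fails at once if the robot itself presses on the model or its table with more than 12 N (contact force between any of the arm, the fingers and model_table above 12 N).
It fails at once if the bottle or a jar is moved by more than 15 mm (distance of any of dropper, jar, jar2 from where it was at the start of the episode above 0.015 m).
It also fails if it takes over 70 s, if anything falls off the work surface, if the arm or the gripper's body presses on something with over 40 N, if the wrist force passes 120 N, or if a joint passes its speed limit or range.

### The arm

A 7-joint arm with a two-finger parallel gripper is mounted at the origin on the work surface. World frame = base frame: x ahead of the robot, y to its left, z up, the work surface at z = 0. Lengths are in m, angles in rad, forces in N, time in s.
With the tool pointing down it reaches from about 0.4 to 0.85 m from the base axis. Payload 4.5 kg.
Tool frame: the origin (TCP) lies where the fingers leave the gripper's body, on its centre line; the fingertips stand 64 mm ahead of it and the grasp point (between the pads) lies 45 mm ahead of it; z points along the fingers, y is the direction in which the jaws open and shut (so a half turn about z gives the same grasp; the last joint's range is limited). The gripper opens to 88 mm and grips with 3 to 60 N. Pads are 18 mm wide; open, the fingers measure 123 mm over their backs; the gripper's body (75 mm by 187 mm) begins 45 mm behind the grasp point.
Start: joints at [-1.254, 0.689, -0.195, 1.565, 0.157, 0.902, -0.215], TCP at [0.174, 0.6, 0.303] pointing down, gripper open.
Joint ranges: [-3.01, 3.01], [-0.46, 2.08], [-1.47, 1.51], [0.13, 2.56], [-1, 4.14], [0.04, 2.09], [-2.66, 2.66]. Speed limits (rad/s): [2.57, 2.57, 3.14, 3.14, 3.14, 3.14, 3.14].

### API

Orientations are given as a unit quaternion [x, y, z, w].
In Python, from plant import monitor, snapshot, workorder, finder gives the robot as it stands.
- The arm moves only by the tool carry_out, never from a script. Its argument "motion" is one flat list of numbers, 6 for each row, row after row: the shift along the tool's x, y, z in cm, then the turn, a rotation vector about the tool's x, y, z in rad. In form: [x, y, z, rx, ry, rz, x, y, z, rx, ry, rz, ...]. A call has 1 to 8 rows; each row shifts and turns the commanded pose from where the row before left it, along the tool's axes as they then stand; what a row does not reach is not made up. A row lasts 1/8 s, in which the tool goes at most 62.5 mm and 10.7 degrees, less where a joint would pass 70% of its speed; a pose out of reach is approached as far as the arm can. A call with a gripper value outside its range is refused whole. "hand" is the finger opening in cm, from 0 to 8.81, set as the call begins (left out, the last holds). The fingers move at their own pace and stop on an object; "grip_force" is the grip in N (left out, the last holds). Time passes only in rows, so rows that do not move let the fingers close. It gives the time, the measured TCP pose, the force and the opening at its end, in the units of the state.
- monitor.get_state(): the state, without advancing time (a new reading comes with each control period).
- snapshot(name): name is "side" or "top" or "wrist"; returns a dict with "frame" (400x640x3 uint8, red, green, blue), "range_z" (400x640 float32, m along the optical axis (not along the pixel's ray), 0 where there is no reading), "fx", "fy", "cx", "cy" (pixels), "rvec" (rotation vector, rad) and "tvec" (3), from world to camera coordinates, as OpenCV has them; the wrist camera has in their place "hand_eye" (4x4, takes a point from camera to tool coordinates, whose origin is the TCP and whose axes are the flange's). Camera axes: x right, y down, z forward; pixel columns grow to the right and rows downward; lengths in m; the calibration is good to about 2 mm. The wrist camera is an equidistant fisheye: a pixel r from the principal point sees the ray r / f radians off the axis. A picture is of the moment at which its call begins: read the wrist's pose just before it.
- workorder.finish_job(): hands the job in, once; it reports no verdict.
Trained networks look in a picture, given as the dict that the camera call returned (one of the last four; its "shot" number tells which), for a name from the list of things; names that differ only in an ending like _2 or _b are one class to them, and where a whole thing is asked for, a point or a joint stands for the part that bears it (a point fixed in the world has none). Each returns a list of dicts, best first, with "p" (0 to 1); they miss things now and then, are a little off and sometimes report something else, mostly with a low value. They report only what shows in the picture. A call takes as long as a camera call.
- finder.masks_of(picture, thing): "pixels" (400x640 bool, what is visible of it) and "extent" ([left, top, right, bottom] in pixels, round what is visible of it).
The state is a dict: "clock": time; "q": joint angles; "qd": joint speeds; "joint_torque": joint torques, N m; "tool_pos": TCP position; "eef_rot": TCP orientation; "contact_force": force on the tool from outside, world axes, zero at the start; "moment": the same for the moment, N m; "opening": opening from 0.0 (shut) to 1.0 (fully open).
Only numpy, scipy, OpenCV 4.12 (cv2) and the standard library are available. Lean on these libraries where they do the work, as an engineer would, in place of code of your own. Each camera call takes 0.05 s, during which the arm holds its last target. There are 200 camera calls.

## Working session

There is one attempt and no reset: what is moved stays moved. The work goes in short steps, Python scripts to look and compute and a tool call to move; the robot and the scene stay as the last step left them, time stands still between calls to the robot, and variables do not carry over. Pictures are saved under pics/ and viewed, about 8 in all and at most 12, crops included, and the job is handed in when it is done.

Besides the shell and the picture viewer there is one more tool, called after "Call:" as name(argument=value, ...), one argument or row to a line, values as JSON. carry_out: Moves the arm, as the interface text tells. Its arguments: {"type":"object","properties":{"motion":{"type":"array"},"hand":{"type":"number"},"grip_force":{"type":"number"}},"required":["motion"]}

```bash
mkdir -p pics; ls; cat > h.py <<'E'
import numpy as np, cv2
from scipy.spatial.transform import Rotation as R
from plant import monitor, snapshot, workorder, finder
def world(p,mask):
    v,u=np.nonzero(mask&(p["range_z"]>0)); z=p["range_z"][v,u]
    c=np.c_[(u-p["cx"])*z/p["fx"],(v-p["cy"])*z/p["fy"],z]
    M=cv2.Rodrigues(np.array(p["rvec"],float))[0]
    return (c-np.array(p["tvec"]).ravel())@M
def save(p,n): cv2.imwrite(f"pics/{n}.png",p["frame"][:,:,::-1])
E
python3 - <<'E'
from h import *
s=monitor.get_state(); print(s)
ps={}
for n in("side","top"):
    p=snapshot(n); save(p,n)
    for t in("handle_top","lever_knob","plate","stand","model_table","dropper","jar","jar2"):
        for m in finder.masks_of(p,t)[:2]:
            w=world(p,m["pixels"])
            if len(w): print(n,t,round(m["p"],2),m["extent"],len(w),np.median(w,0).round(3),np.percentile(w,2,0).round(3),np.percentile(w,98,0).round(3))
E
python3 -c "
import cv2,numpy as np
a=[cv2.imread(f'pics/{n}.png') for n in('side','top')]
cv2.imwrite('pics/both.png',cv2.resize(np.vstack(a),(480,600)))"
```

```text
pics
{'clock': 0.0, 'q': array([-1.25423321,  0.68995889, -0.1945111 ,  1.56636184,  0.1572967 ,
        0.9025106 , -0.21510622]), 'qd': array([ 4.77394068e-04,  1.28679080e-03,  2.03629740e-04, -7.07661291e-04,
        5.61728312e-05, -3.39555604e-05, -1.34785803e-03]), 'joint_torque': array([-4.05141282e-05, -5.27558577e+01, -1.26726609e+00, -1.53433031e+01,
       -5.26997913e-02,  6.54693649e-03,  1.65887905e-04]), 'tool_pos': array([0.17427574, 0.59966138, 0.30192078]), 'eef_rot': array([ 1.40873292e-01,  9.90027203e-01, -9.21651866e-04, -6.11257940e-05]), 'contact_force': array([-0.18921739, -0.1474254 , -0.39646748]), 'moment': array([-0.00247275, -0.02045266,  0.04243068]), 'opening': 0.9971103736664659}
side handle_top 0.77 [357.4, 153.8, 380.6, 224.3] 571 [ 0.578 -0.017  0.211] [ 0.557 -0.037  0.121] [0.601 0.003 0.282]
side lever_knob 0.77 [359.5, 168.8, 397.4, 202.2] 295 [ 0.577 -0.07   0.173] [ 0.557 -0.132  0.165] [ 0.614 -0.028  0.204]
side plate 0.57 [356.8, 213.9, 383.2, 226.9] 188 [ 0.572 -0.013  0.123] [ 0.554 -0.043  0.12 ] [0.604 0.004 0.125]
side plate 0.19 [35
[... 1445 characters left out ...]
6  0.123] [0.593 0.003 0.127]
top stand 0.87 [309.2, 167.4, 445.0, 290.6] 7470 [ 0.595 -0.005  0.017] [ 0.507 -0.121  0.012] [0.708 0.075 0.284]
top model_table 0.78 [344.1, 225.6, 371.9, 255.2] 367 [0.572 0.002 0.07 ] [ 0.55  -0.033  0.024] [0.611 0.015 0.091]
top dropper 0.55 [262.2, 234.0, 284.4, 252.2] 342 [0.574 0.158 0.072] [0.559 0.143 0.029] [0.594 0.179 0.102]
top dropper 0.34 [343.7, 225.5, 372.6, 254.4] 444 [ 0.568 -0.     0.07 ] [ 0.549 -0.035  0.015] [0.612 0.015 0.124]
top jar 0.94 [274.5, 173.2, 299.4, 199.6] 517 [0.7   0.131 0.045] [0.68  0.107 0.004] [0.725 0.154 0.048]
top jar2 0.94 [274.5, 173.2, 299.4, 199.6] 517 [0.7   0.131 0.045] [0.68  0.107 0.004] [0.725 0.154 0.048]
```

View pics/both.png

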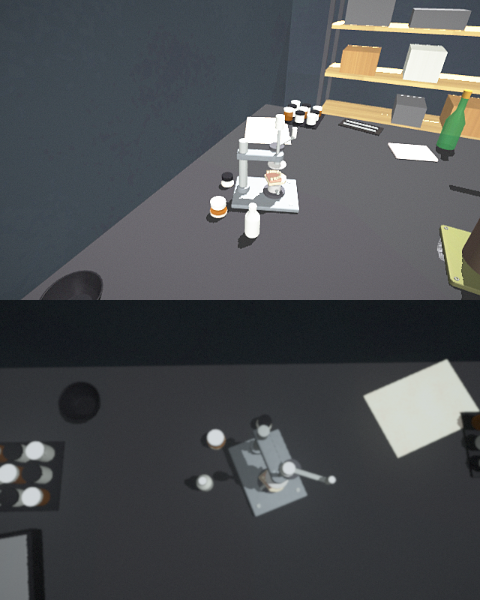

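The top view (lower half) shows the stand yawed by about 30°, handle top near (289,468), knob near (332,480), the bottle to its left and the two jars behind it. Next I refine these positions.

```bash
python3 - <<'E'
from h import *
from scipy.optimize import least_squares
def circ(w):
    r=least_squares(lambda a:np.hypot(w[:,0]-a[0],w[:,1]-a[1])-a[2],[*w[:,:2].mean(0),.013],loss="soft_l1",f_scale=.001).x
    return r.round(4)
for n in("top","side"):
    p=snapshot(n); a=np.ones(p["range_z"].shape,bool); W=world(p,a)
    def box(c,r,z0,z1):
        return W[(np.hypot(W[:,0]-c[0],W[:,1]-c[1])<r)&(W[:,2]>z0)&(W[:,2]<z1)]
    for nm,c,r,z0,z1 in(("handle",(.577,-.019),.03,.25,.30),("handletop",(.577,-.019),.03,.28,.30),("knob",(.56,-.13),.03,.182,.215),("knobtop",(.56,-.13),.03,.2,.215),("column",(.66,.03),.05,.165,.21)):
        w=box(c,r,z0,z1)
        if len(w)>5: print(n,nm,len(w),w.mean(0).round(4),((w.min(0)+w.max(0))/2).round(4),w[:,2].max().round(4),circ(w))
    w=box((.6,0),.16,.005,.02)
    if len(w):
        (c,s,ang)=cv2.minAreaRect((w[:,:2]*1000).astype(np.float32)); print("base",c,s,ang)
    w=box((.57,0),.045,.06,.115); print("teeth z pct",np.percentile(w[:,2],[50,80,90,95,98,100]).round(4), len(w))
E
```

```text
top handle 316 [ 0.5807 -0.022   0.2803] [ 0.5818 -0.0237  0.2696] 0.2874 [ 0.5809 -0.0224  0.01  ]
top handletop 241 [ 0.5818 -0.0238  0.2841] [ 0.5818 -0.0244  0.2842] 0.2874 [ 0.5819 -0.0238  0.009 ]
top knob 111 [ 0.5651 -0.1305  0.2012] [ 0.5654 -0.132   0.1953] 0.2082 [ 0.5654 -0.1315  0.0061]
top knobtop 77 [ 0.5654 -0.132   0.2057] [ 0.5654 -0.1322  0.2043] 0.2082 [ 0.5655 -0.1321  0.0057]
top column 273 [0.677  0.0135 0.1945] [0.6629 0.0106 0.1841] 0.2031 [0.6781 0.0133 0.0108]
base (603.3115844726562, 7.9584808349609375) (301.2840270996094, 267.6175231933594) 45.15412139892578
teeth z pct [0.0743 0.0828 0.089  0.0905 0.0912 0.0929] 226
side handle 209 [ 0.5783 -0.0162  0.269 ] [ 0.5796 -0.0216  0.2664] 0.2827 [ 0.58   -0.0219  0.0109]
side handletop 48 [ 0.5799 -0.0217  0.2817] [ 0.5799 -0.0221  0.2815] 0.2827 [ 0.5802 -0.0224  0.0092]
side knob 64 [ 0.5627 -0.1282  0.1949] [ 0.5639 -0.1305  0.1938] 0.2047 [ 0.5636 -0.1315  0.0066]
side knobtop 22 [ 0.5635 -0.1304  0.2029] [ 0.5645 -0.1314  0.2025] 0.2047 [ 0.564  -0.1318  0.0062]
side column 200 [0.6751 0.0198 0.186 ] [0.6772 0.014  0.1831] 0.2001 [0.6777 0.0146 0.0116]
base (618.9421997070312, -4.3402557373046875) (255.43785095214844, 188.8369903564453) 30.027923583984375
teeth z pct [0.0789 0.0844 0.087  0.088  0.0884 0.0901] 451
```

Call:
carry_out(
  motion=[-5, -0.45, -1.5, 0, 0, 0.083, -5, -0.45, -1.5, 0, 0, 0.083, -5, -0.45, -1.5, 0, 0, 0.083, -5, -0.45, -1.5, 0, 0, 0.083, -5, -0.45, -1.5, 0, 0, 0.083, -5, -0.45, -1.5, 0, 0, 0.083, -5, -0.45, -1.5, 0, 0, 0.083, -5, -0.45, -1.5, 0, 0, 0.083],
  hand=0,
)

```text
clock: 2.0
tool_pos: [0.4862, 0.3561, 0.4232]
eef_rot: [0.457, 0.889, 0.0, 0.0]
contact_force: [1.5, -0.0, -0.0]
opening: 0.117
```

Call:
carry_out(
  motion=[-5, -0.45, 0, 0, 0, 0.083, -5, -0.45, 0, 0, 0, 0.083, -5, -0.45, 0, 0, 0, 0.083, -5, -0.45, 0, 0, 0, 0.083, -5, -0.45, 0, 0, 0, 0.083, -5, -0.45, 0, 0, 0, 0.083, -5, -0.45, 0, 0, 0, 0.083, 0, 0, 0, 0, 0, 0],
)

```text
clock: 3.0
tool_pos: [0.5827, 0.0192, 0.423]
eef_rot: [0.695, 0.719, -0.001, 0.001]
contact_force: [0.0, 0.3, 0.4]
opening: 0.009
```

```bash
cat >> h.py <<'E'
def wworld(p,s,mask):
    v,u=np.nonzero(mask&(p["range_z"]>0)); z=p["range_z"][v,u]
    a=(u-p["cx"])/p["fx"]; b=(v-p["cy"])/p["fy"]; t=np.hypot(a,b)+1e-9; k=np.tan(t)/t
    c=np.c_[a*k*z,b*k*z,z,np.ones_like(z)]
    w=(c@np.array(p["hand_eye"]).T)[:,:3]
    return R.from_quat(s["eef_rot"]).apply(w)+s["tool_pos"]
E
python3 - <<'E'
from h import *
s=monitor.get_state(); p=snapshot("wrist"); save(p,"w1")
for t,z0 in(("handle_top",.28),("lever_knob",.2)):
    for m in finder.masks_of(p,t)[:2]:
        w=wworld(p,s,m["pixels"]); 
        if len(w)==0: continue
        h=w[(w[:,2]>w[:,2].max()-.006)]
        print(t,m["p"],m["extent"],len(w),w[:,2].max(),len(h),h.mean(0).round(4),((h.min(0)+h.max(0))/2).round(4))
E
```

```text
handle_top 0.59 [296.7, 184.9, 334.5, 245.5] 954 0.35902600159927245 1 [0.5743 0.0289 0.359 ] [0.5743 0.0289 0.359 ]
lever_knob 0.89 [307.6, 215.0, 351.1, 247.5] 621 0.3604133220843325 2 [0.5904 0.03   0.3602] [0.5904 0.03   0.3602]
```

View pics/w1.png

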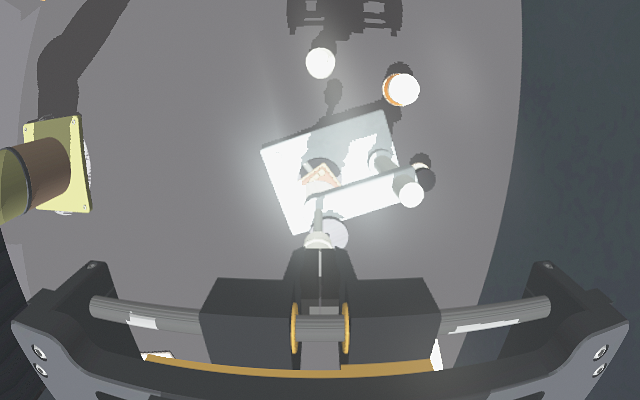

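The wrist view shows the handle (317,240) partly hidden by the fingers. The side and top measurements agree within 2 mm, so I use those.

Call:
carry_out(
  motion=[-2.1, -0.15, 0, 0, 0, 0, -2.1, -0.15, 0, 0, 0, 0, 0, 0, 2.5, 0, 0, 0, 0, 0, 2.5, 0, 0, 0, 0, 0, 0, 0, 0, 0, 0, 0, 0, 0, 0, 0],
)

```text
clock: 3.9
tool_pos: [0.582, -0.018, 0.3736]
eef_rot: [0.692, 0.722, 0.0, 0.001]
contact_force: [0.6, 1.1, -0.1]
opening: 0.005
```

Call:
carry_out(
  motion=[-0.4, 0, 0.5, 0, 0, 0, 0, 0, 0.5, 0, 0, 0, 0, 0, 0.5, 0, 0, 0, 0, 0, 0, 0, 0, 0],
)

```text
clock: 4.4
tool_pos: [0.5815, -0.0211, 0.3572]
eef_rot: [0.692, 0.722, -0.0, -0.0]
contact_force: [-0.2, -0.2, 0.2]
opening: 0.002
```

Call:
carry_out(
  motion=[-0.1, 0, 0.3, 0, 0, 0, 0, 0, 0.3, 0, 0, 0, 0, 0, 0.3, 0, 0, 0, 0, 0, 0.3, 0, 0, 0, 0, 0, 0.3, 0, 0, 0, 0, 0, 0.3, 0, 0, 0, 0, 0, 0.3, 0, 0, 0, 0, 0, 0, 0, 0, 0],
)

```text
clock: 5.4
tool_pos: [0.5817, -0.0222, 0.3363]
eef_rot: [0.692, 0.722, -0.0, -0.0]
contact_force: [0.0, -0.4, -0.1]
opening: 0.007
```

Call:
carry_out(
  motion=[0, 0, 0.2, 0, 0, 0, 0, 0, 0.2, 0, 0, 0, 0, 0, 0.2, 0, 0, 0, 0, 0, 0.1, 0, 0, 0],
)

```text
clock: 5.9
tool_pos: [0.5818, -0.0222, 0.3296]
eef_rot: [0.692, 0.722, 0.0, -0.0]
contact_force: [0.3, -0.6, 0.9]
opening: 0.003
```

```bash
python3 - <<'E'
from h import *
p=snapshot("side")
for t in("handle_top","plate","model_table"):
    m=finder.masks_of(p,t)[0]; w=world(p,m["pixels"]); print(t,m["p"],m["extent"],np.percentile(w[:,2],[2,50,90,98]).round(4))
cv2.imwrite("pics/s2.png",cv2.resize(p["frame"][140:280,310:410,::-1],None,fx=4,fy=4,interpolation=cv2.INTER_CUBIC))
print(monitor.get_state()["contact_force"])
E
```

```text
handle_top 0.66 [360.1, 164.5, 378.7, 228.7] [0.1028 0.1859 0.2527 0.2607]
plate 0.55 [356.6, 220.2, 382.9, 232.1] [0.0212 0.1042 0.1055 0.1064]
model_table 0.63 [352.7, 227.7, 382.3, 265.6] [0.0158 0.0487 0.0808 0.0874]
[ 0.4351518   0.11533609 -0.19382257]
```

View pics/s2.png

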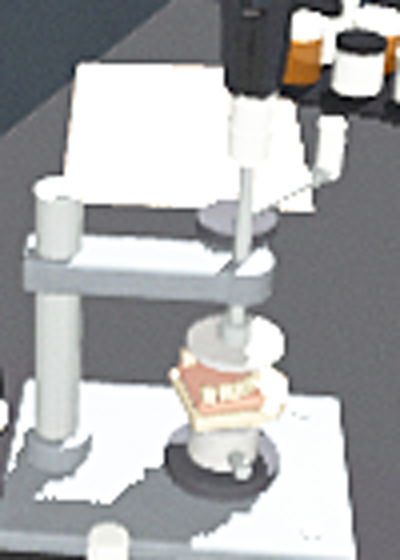

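The crop shows the fingers on the handle and the plate (235,340) still about a centimetre above the teeth. I continue more slowly.

Call:
carry_out(
  motion=[0, 0, 0.12, 0, 0, 0, 0, 0, 0.12, 0, 0, 0, 0, 0, 0.12, 0, 0, 0, 0, 0, 0.12, 0, 0, 0, 0, 0, 0.12, 0, 0, 0],
)

```text
clock: 6.72
tool_pos: [0.5817, -0.0222, 0.3236]
eef_rot: [0.692, 0.722, -0.0, -0.0]
contact_force: [-0.9, -0.9, 1.6]
opening: 0.007
```

Call:
carry_out(
  motion=[0, 0, 0.06, 0, 0, 0, 0, 0, 0.06, 0, 0, 0],
)

```text
clock: 6.98
tool_pos: [0.5817, -0.0222, 0.3225]
eef_rot: [0.692, 0.722, -0.0, -0.0]
contact_force: [-1.1, 0.5, 1.1]
opening: 0.006
```

Call:
carry_out(
  motion=[0, 0, 0.06, 0, 0, 0, 0, 0, 0.06, 0, 0, 0],
)

```text
clock: 7.22
tool_pos: [0.5817, -0.0222, 0.3212]
eef_rot: [0.692, 0.722, -0.0, -0.0]
contact_force: [0.3, 1.1, 2.7]
opening: 0.006
```

Call:
carry_out(
  motion=[0, 0, 0.05, 0, 0, 0],
)

```text
clock: 7.35
tool_pos: [0.5817, -0.0222, 0.3208]
eef_rot: [0.692, 0.722, 0.0, -0.0]
contact_force: [-1.3, 0.0, 1.9]
opening: 0.006
```

```bash
cat > f.py <<'E'
from h import *
L=[]
for i in range(6): snapshot("side"); s=monitor.get_state(); L.append(np.r_[s["contact_force"],s["tool_pos"][2]])
L=np.array(L); print(L.mean(0).round(4),L[:,2].round(2),s["clock"])
E
python3 f.py
```

```text
[-0.1675  0.0695 -0.0497  0.3207] [ 0.66  0.03 -0.67  0.37 -0.73  0.04] 7.65
```

Call:
carry_out(
  motion=[0, 0, 0.06, 0, 0, 0, 0, 0, 0.06, 0, 0, 0],
)

```text
clock: 7.9
tool_pos: [0.5819, -0.0222, 0.3197]
eef_rot: [0.692, 0.722, 0.0, 0.0]
contact_force: [-0.4, -0.5, 1.9]
opening: 0.007
```

Call:
carry_out(
  motion=[0, 0, 0.05, 0, 0, 0],
)

```text
clock: 8.02
tool_pos: [0.5819, -0.0222, 0.3192]
eef_rot: [0.692, 0.722, 0.0, 0.0]
contact_force: [0.3, 0.3, 1.6]
opening: 0.005
```

Call:
carry_out(
  motion=[0, 0, 0.05, 0, 0, 0],
)

```text
clock: 8.15
tool_pos: [0.5819, -0.0222, 0.3187]
eef_rot: [0.692, 0.722, 0.0, 0.0]
contact_force: [0.8, 0.2, 2.3]
opening: 0.006
```

Call:
carry_out(
  motion=[0, 0, 0.05, 0, 0, 0],
)

```text
clock: 8.28
tool_pos: [0.5819, -0.0222, 0.3181]
eef_rot: [0.692, 0.722, 0.0, 0.0]
contact_force: [-0.0, -0.2, 1.2]
opening: 0.003
```

Call:
carry_out(
  motion=[0, 0, 0.05, 0, 0, 0],
)

```text
clock: 8.4
tool_pos: [0.5819, -0.0223, 0.3176]
eef_rot: [0.692, 0.722, 0.0, 0.0]
contact_force: [-0.0, -0.8, 1.3]
opening: 0.004
```

Call:
carry_out(
  motion=[0, 0, 0.05, 0, 0, 0],
)

```text
clock: 8.52
tool_pos: [0.5819, -0.0222, 0.3171]
eef_rot: [0.692, 0.722, 0.0, 0.0]
contact_force: [0.4, -0.7, 2.3]
opening: 0.003
```

Call:
carry_out(
  motion=[0, 0, 0.05, 0, 0, 0],
)

```text
clock: 8.65
tool_pos: [0.5819, -0.0222, 0.3168]
eef_rot: [0.692, 0.722, 0.0, 0.0]
contact_force: [0.4, 0.6, 3.7]
opening: 0.003
```

Call:
carry_out(
  motion=[0, 0, 0.05, 0, 0, 0],
)

```text
clock: 8.78
tool_pos: [0.5819, -0.0222, 0.3165]
eef_rot: [0.692, 0.722, 0.0, 0.0]
contact_force: [0.1, 1.3, 5.5]
opening: 0.006
```

Call:
carry_out(
  motion=[0, 0, 0.05, 0, 0, 0],
)

```text
clock: 8.9
tool_pos: [0.5819, -0.0222, 0.3161]
eef_rot: [0.692, 0.722, 0.0, 0.0]
contact_force: [-1.1, 0.0, 6.3]
opening: 0.004
```

Contact felt: force rose 2.3 → 3.7 → 5.5 → 6.3 N, so about 4–5 N on the plate. I hold, then back off straight up.

Call:
carry_out(
  motion=[0, 0, 0, 0, 0, 0, 0, 0, 0, 0, 0, 0, 0, 0, 0, 0, 0, 0, 0, 0, 0, 0, 0, 0],
)

```text
clock: 9.4
tool_pos: [0.5819, -0.0222, 0.316]
eef_rot: [0.692, 0.722, 0.0, 0.0]
contact_force: [-0.6, 0.1, 5.1]
opening: 0.003
```

Call:
carry_out(
  motion=[0, 0, -0.5, 0, 0, 0, 0, 0, -3, 0, 0, 0, 0, 0, -5, 0, 0, 0, 0, 0, 0, 0, 0, 0, 0, 0, 0, 0, 0, 0],
)

```text
clock: 10.02
tool_pos: [0.5812, -0.0222, 0.3998]
eef_rot: [0.692, 0.722, -0.001, -0.001]
contact_force: [0.6, 0.1, -0.3]
opening: 0.004
```

```bash
python3 - <<'E'
from h import *
from scipy.optimize import least_squares
for n in("side","top"):
    p=snapshot(n); W=world(p,np.ones(p["range_z"].shape,bool))
    for nm,c,r,z0,z1 in(("handle",(.581,-.023),.02,.235,.27),("knob",(.565,-.132),.03,.195,.215),("column",(.678,.014),.02,.19,.21)):
        w=W[(np.hypot(W[:,0]-c[0],W[:,1]-c[1])<r)&(W[:,2]>z0)&(W[:,2]<z1)]
        print(n,nm,len(w),w.mean(0).round(4),w[:,2].max() if len(w) else 0)
    m=finder.masks_of(p,"plate")
    print([(k["p"],np.median(world(p,k["pixels"]),0).round(4)) for k in m[:2]])
    cv2.imwrite(f"pics/{n}3.png",cv2.resize(p["frame"][140:280,310:460,::-1],None,fx=4,fy=4,interpolation=cv2.INTER_CUBIC))
print(monitor.get_state())
E
```

```text
side handle 112 [ 0.5786 -0.0179  0.245 ] 0.25089460534345775
side knob 34 [ 0.5631 -0.1291  0.2009] 0.20431667791682975
side column 86 [0.6767 0.0167 0.1963] 0.1993500113044204
[]
top handle 35 [ 0.5811 -0.0127  0.2434] 0.2524503054991875
top knob 0 [nan nan nan] 0
top column 213 [0.6793 0.0133 0.1997] 0.203746685100397
[(0.87, array([ 0.5672, -0.0132,  0.0942]))]
{'clock': 10.225, 'q': array([-0.12469791,  0.52887383,  0.14137078,  1.57650447, -0.08233923,
        1.04494195,  0.08227655]), 'qd': array([-2.17121916e-05, -8.78244188e-04, -1.26271598e-03, -6.16236943e-03,
       -8.09651616e-04,  2.54111234e-03,  2.94776504e-04]), 'joint_torque': array([ 1.64537687e-03, -4.65105951e+01,  2.35638276e+00, -1.70644730e+01,
       -5.44600398e-02,  3.34619370e-02,  4.23427828e-04]), 'tool_pos': array([ 0.58118466, -0.02214246,  0.39924866]), 'eef_rot': array([ 0.69170301,  0.72218063, -0.00098652, -0.00105519]), 'contact_force': array([ 0.68255092, -0.34278988,  0.52174651]), 'moment': array([-0.07042986,  0.05343711,  0.00256813]), 'opening': 0.007199611322290067}<stdin>:7: RuntimeWarning: Mean of empty slice.
  ret = um.true_divide(
```

View pics/side3.png

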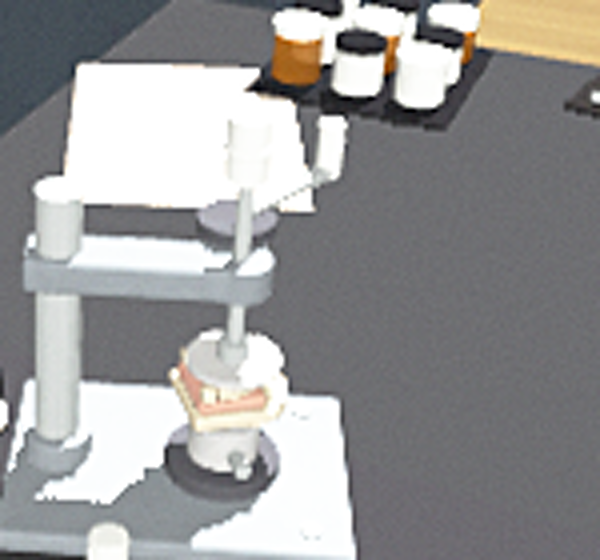

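Plate (235,365) now sits on the teeth, and the rod stayed where I left it (handle top about 0.252 m). Now to the lever knob.

Call:
carry_out(
  motion=[-2.7, -0.54, 0, 0, 0, 0, -2.7, -0.54, 0, 0, 0, 0, -2.7, -0.54, 0, 0, 0, 0, -2.7, -0.54, 0, 0, 0, 0, 0, 0, 0, 0, 0, 0.12, 0, 0, 0, 0, 0, 0.12, 0, 0, 0, 0, 0, 0.12, 0, 0, 0, 0, 0, 0],
  hand=5,
  grip_force=20,
)

```text
clock: 11.22
tool_pos: [0.5646, -0.1309, 0.3998]
eef_rot: [0.809, 0.587, -0.001, -0.0]
contact_force: [0.5, -0.4, 0.1]
opening: 0.568
```

```bash
python3 - <<'E'
from h import *
snapshot("side");s=monitor.get_state(); p=snapshot("wrist")
print(s["tool_pos"],s["eef_rot"],s["opening"])
for m in finder.masks_of(p,"lever_knob")[:2]:
    w=wworld(p,s,m["pixels"]); h=w[(w[:,2]>.198)&(w[:,2]<.212)]
    print(m["p"],m["extent"],len(h),h.mean(0),(h.min(0)+h.max(0))/2)
p=snapshot("side");W=world(p,np.ones((400,640),bool))
w=W[(np.hypot(W[:,0]-.565,W[:,1]+.132)<.03)&(W[:,2]>.2)&(W[:,2]<.215)];print(w.mean(0),len(w))
E
```

```text
[ 0.56465259 -0.13088793  0.39992333] [ 8.09141420e-01  5.87613536e-01 -5.40129898e-04 -4.51594328e-04] 0.5687491923816318
0.78 [301.1, 79.5, 350.7, 203.9] 235 [ 0.56534879 -0.13238805  0.20600057] [ 0.56521797 -0.13322954  0.20334235]
[ 0.5630679  -0.12982467  0.20301154] 23
```

Call:
carry_out(
  motion=[0, 0, 4, 0, 0, 0, 0, 0, 4, 0, 0, 0, 0, 0, 2.5, 0, 0, 0, 0, 0, 2, 0, 0, 0, -0.1, 0, 1.5, 0, 0, 0, 0, 0, 1.3, 0, 0, 0, 0, 0, 0, 0, 0, 0],
)

```text
clock: 12.3
tool_pos: [0.5642, -0.1319, 0.2469]
eef_rot: [0.81, 0.587, -0.0, -0.001]
contact_force: [0.8, 0.2, 0.6]
opening: 0.566
```

Call:
carry_out(
  motion=[0, 0, 0, 0, 0, 0, 0, 0, 0, 0, 0, 0, 0, 0, 0, 0, 0, 0, 0, 0, 0, 0, 0, 0, 0, 0, 0, 0, 0, 0, 0, 0, 0, 0, 0, 0],
  hand=0,
  grip_force=15,
)

```text
clock: 13.05
tool_pos: [0.5649, -0.1322, 0.2479]
eef_rot: [0.81, 0.587, 0.0, 0.0]
contact_force: [0.7, 0.1, 1.2]
opening: 0.175
```

Call:
carry_out(
  motion=[0.03, 0.76, 0, 0, 0, -0.09, 0.03, 0.76, 0, 0, 0, -0.09, 0.03, 0.76, 0, 0, 0, -0.09, 0.03, 0.76, 0, 0, 0, -0.09, 0.03, 0.76, 0, 0, 0, -0.09, 0, 0, 0, 0, 0, 0],
)

```text
clock: 13.8
tool_pos: [0.6026, -0.1363, 0.2479]
eef_rot: [0.659, 0.752, 0.0, 0.001]
contact_force: [1.5, -0.7, 1.8]
opening: 0.176
```

```bash
cat > l.py <<'E'
from h import *
s=monitor.get_state(); t=s["tool_pos"]; d=t[:2]-[.5917,-.051]
x=R.from_quat(s["eef_rot"]).as_matrix()
print("r",np.hypot(*d),"ang",np.degrees(np.arctan2(d[1],d[0])),"toolx",np.degrees(np.arctan2(x[1,0],x[0,0]))-180,"F in tool",x.T@s["contact_force"],s["opening"],t)
E
python3 l.py
```

```text
r 0.08596288859290861 ang -82.6824261893161 toolx -82.44025081873832 F in tool [-0.88723259  1.39745837 -1.76645857] 0.1761054262017185 [ 0.60264899 -0.13626276  0.24791701]
```

Call:
carry_out(
  motion=[0.03, 0.76, 0, 0, 0, -0.09, 0.03, 0.76, 0, 0, 0, -0.09, 0.03, 0.76, 0, 0, 0, -0.09, 0.03, 0.76, 0, 0, 0, -0.09, 0.03, 0.76, 0, 0, 0, -0.09, 0.03, 0.76, 0, 0, 0, -0.09, 0.03, 0.76, 0, 0, 0, -0.09, 0, 0, 0, 0, 0, 0],
)

```text
clock: 14.8
tool_pos: [0.6495, -0.1147, 0.2478]
eef_rot: [0.394, 0.919, -0.001, 0.001]
contact_force: [0.4, -4.8, 2.1]
opening: 0.174
```

```bash
python3 l.py
```

```text
r 0.08597898390000881 ang -47.78078620820386 toolx -46.45033927665514 F in tool [-3.77641364 -3.05111499 -2.07118383] 0.1739392249508371 [ 0.64947521 -0.11467426  0.24781478]
```

Call:
carry_out(
  motion=[0.03, 0.76, 0, 0, 0, -0.09, 0.03, 0.76, 0, 0, 0, -0.09, 0.02, 0.5, 0, 0, 0, -0.06, 0.02, 0.5, 0, 0, 0, -0.06, 0, 0, 0, 0, 0, 0],
)

```text
clock: 15.42
tool_pos: [0.6649, -0.0955, 0.2478]
eef_rot: [0.253, 0.967, -0.001, 0.001]
contact_force: [1.3, -4.8, 3.1]
opening: 0.175
```

```bash
python3 l.py
```

```text
r 0.0856376667772309 ang -31.311629195879743 toolx -29.3022932171948 F in tool [-3.49189001 -3.54904361 -3.0827652 ] 0.17520353675587091 [ 0.66486483 -0.09550526  0.24782505]
```

Call:
carry_out(
  motion=[0, 0.25, 0, 0, 0, -0.03, 0, 0.25, 0, 0, 0, -0.02, 0, 0, 0, 0, 0, 0],
)

```text
clock: 15.8
tool_pos: [0.6664, -0.0931, 0.2477]
eef_rot: [0.23, 0.973, -0.003, 0.0]
contact_force: [-0.4, -6.9, 3.1]
opening: 0.176
```

```bash
python3 l.py
```

```text
r 0.0857301297801077 ang -29.39112546515293 toolx -26.537921992042243 F in tool [-2.71579971 -6.4151533  -3.09097191] 0.17590557826642722 [ 0.66639579 -0.09307367  0.24769541]
```

Call:
carry_out(
  motion=[0, 0.2, 0, 0, 0, -0.02, 0, 0.2, 0, 0, 0, -0.02, 0, 0, 0, 0, 0, 0],
)

```text
clock: 16.18
tool_pos: [0.6665, -0.0926, 0.2475]
eef_rot: [0.211, 0.977, -0.005, -0.001]
contact_force: [-3.8, -12.3, 6.0]
opening: 0.171
```

```bash
python3 l.py
```

```text
r 0.08558245047646709 ang -29.04743589532065 toolx -24.374579982046782 F in tool [ -1.58168366 -12.84695491  -5.84952286] 0.170845214594002 [ 0.66651772 -0.09255315  0.24748337]
```

The end stop is felt: 13 N with no further motion. I ease off, release and rise.

Call:
carry_out(
  motion=[0, -0.25, 0, 0, 0, 0, 0, 0, 0, 0, 0, 0],
)

```text
clock: 16.42
tool_pos: [0.6663, -0.0928, 0.2476]
eef_rot: [0.211, 0.978, -0.004, -0.001]
contact_force: [-2.2, -9.3, 4.3]
opening: 0.175
```

Call:
carry_out(
  motion=[0, 0, 0, 0, 0, 0, 0, 0, 0, 0, 0, 0, 0, 0, 0, 0, 0, 0, 0, 0, 0, 0, 0, 0, 0, 0, 0, 0, 0, 0],
  hand=5,
)

```text
clock: 17.05
tool_pos: [0.6678, -0.087, 0.2474]
eef_rot: [0.207, 0.978, 0.0, -0.0]
contact_force: [-0.3, 0.1, -1.2]
opening: 0.572
```

Call:
carry_out(
  motion=[0, 0, -1, 0, 0, 0, 0, 0, -3, 0, 0, 0, 0, 0, -4, 0, 0, 0, 0, 0, -4, 0, 0, 0, 0, 0, 0, 0, 0, 0, 0, 0, 0, 0, 0, 0],
)

```text
clock: 17.8
tool_pos: [0.6675, -0.0876, 0.3673]
eef_rot: [0.207, 0.978, -0.0, -0.0]
contact_force: [-0.6, -0.1, -0.8]
opening: 0.567
```

```bash
python3 - <<'E'
from h import *
for n in("side","top"):
    p=snapshot(n); W=world(p,np.ones(p["range_z"].shape,bool))
    for nm,c,r,z0,z1 in(("handle",(.581,-.023),.02,.235,.27),("knob",(.6665,-.0915),.03,.195,.215)):
        w=W[(np.hypot(W[:,0]-c[0],W[:,1]-c[1])<r)&(W[:,2]>z0)&(W[:,2]<z1)]
        if len(w):
            d=w.mean(0)-[.5917,-.051,0]; print(n,nm,len(w),w.mean(0).round(4),w[:,2].max(),np.degrees(np.arctan2(d[1],d[0])))
    for t in("plate","dropper","jar"):
        print(t,[(k["p"],np.median(world(p,k["pixels"]),0).round(4)) for k in finder.masks_of(p,t)[:2]])
    cv2.imwrite(f"pics/{n}4.png",cv2.resize(p["frame"][140:320,270:460,::-1],None,fx=3,fy=3,interpolation=cv2.INTER_CUBIC))
s=monitor.get_state();print(s["tool_pos"],s["contact_force"],s["opening"],s["clock"])
E
```

```text
side handle 114 [ 0.5787 -0.0178  0.245 ] 0.25079624183549437 111.43068339576661
side knob 30 [ 0.6635 -0.091   0.201 ] 0.20524688728719934 -29.15866667680886
plate [(0.57, array([ 0.5766, -0.0123,  0.0918]))]
dropper [(0.72, array([0.5712, 0.1749, 0.0525]))]
jar [(0.85, array([0.7446, 0.0009, 0.0264]))]
top handle 250 [ 0.5814 -0.0228  0.2502] 0.2549622490135916 110.06469032965819
top knob 82 [ 0.6655 -0.0932  0.2049] 0.2089103224174247 -29.74123089756146
plate [(0.54, array([ 0.5673, -0.0111,  0.0944]))]
dropper [(0.76, array([0.5744, 0.1586, 0.0712]))]
jar [(0.85, array([0.7003, 0.1304, 0.0445])), (0.58, array([ 0.7529, -0.0093,  0.0382]))]
[ 0.66772298 -0.08764376  0.36703863] [ 0.29989818 -0.08768626  0.6674883 ] 0.5704252771748572 18.2
```

View pics/side4.png

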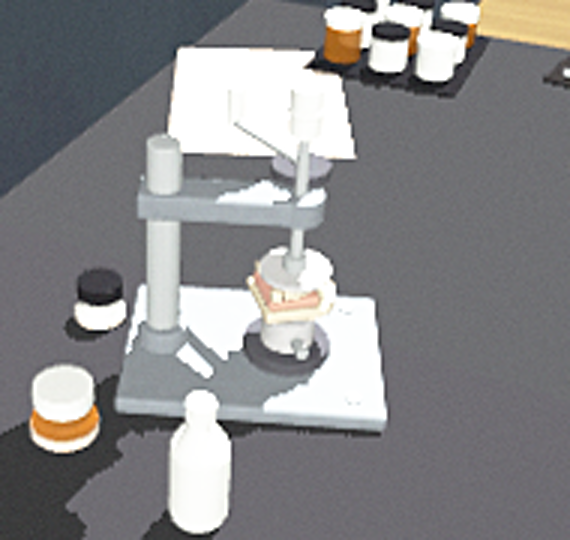

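The crop shows the plate (290,270) on the teeth, the lever (235,105) at back right, and the bottle and jars where they were. Handle height is unchanged, so I hand in.

```bash
python3 -c "
from plant import workorder; print(workorder.finish_job())"
```

```text
the job is handed in; nothing more can be done
None
```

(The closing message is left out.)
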